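# Line up contactors by height on a control-panel mounting plate

### The job

Line the four loose contactors up on the mounting plate in order of height: the tallest on the pad next to the supply terminal block with the brass studs, the next tallest on the pad after it, and so on down to the smallest on the pad farthest from the block. Stand each one upright in the middle of its pad, the long side of its base square across the row so that all four stand parallel. Do not disturb the screwdriver.

Things in the scene. Friction and masses are not known exactly. Their poses are not given: they have to be found in the camera images.
- contactor_1: smallest and lowest of four loose upright contactors (box-shaped electrical units), 50 mm tall: off-white base 48 mm long (x) by 36 mm wide (y), 18 mm high; on it, centred, a black block 30 mm in x, 36 mm in y, from 18 mm up to the flat top at 50 mm: grip that from above, across x or y. Same after a half turn. Origin: centre of underside, z up. About 0.12 kg (0.7 to 1.4 times).
- contactor_2: second smallest of four loose upright contactors (box-shaped electrical units), 66 mm tall: off-white base 56 mm long (x) by 42 mm wide (y), 26 mm high; on it, centred, a black block 34 mm in x, 42 mm in y, from 26 mm up to the flat top at 66 mm: grip that from above, across x or y. Same after a half turn. Origin: centre of underside, z up. About 0.18 kg (0.7 to 1.4 times).
- contactor_3: second tallest of four loose upright contactors (box-shaped electrical units), 82 mm tall: off-white base 64 mm long (x) by 48 mm wide (y), 34 mm high; on it, centred, a black block 38 mm in x, 48 mm in y, from 34 mm up to the flat top at 82 mm: grip that from above, across x or y. Same after a half turn. Origin: centre of underside, z up. About 0.26 kg (0.7 to 1.4 times).
- contactor_4: tallest and largest of four loose upright contactors (box-shaped electrical units), 98 mm tall: off-white base 72 mm long (x) by 54 mm wide (y), 42 mm high; on it, centred, a black block 42 mm in x, 54 mm in y, from 42 mm up to the flat top at 98 mm: grip that from above, across x or y. Same after a half turn. Origin: centre of underside, z up. About 0.36 kg (0.7 to 1.4 times).
- pad_a: one of four identical fixed dark rubber pads, 80 (x) by 64 (y) by 2 mm, in a straight row 85 mm apart (centres) on a 6 mm aluminium plate, 110 by 460 mm, flat on the bench, turned up to 10 degrees. Which letter lies where differs at every start. Origin: centre of the pad's underside; its top is 2 mm higher, 8 mm above the bench. x across the row, y along it.
- pad_b: one of four identical fixed dark rubber pads, 80 (x) by 64 (y) by 2 mm, in a straight row 85 mm apart (centres) on a 6 mm aluminium plate, 110 by 460 mm, flat on the bench, turned up to 10 degrees. Which letter lies where differs at every start. Origin: centre of the pad's underside; its top is 2 mm higher, 8 mm above the bench. x across the row, y along it.
- pad_c: one of four identical fixed dark rubber pads, 80 (x) by 64 (y) by 2 mm, in a straight row 85 mm apart (centres) on a 6 mm aluminium plate, 110 by 460 mm, flat on the bench, turned up to 10 degrees. Which letter lies where differs at every start. Origin: centre of the pad's underside; its top is 2 mm higher, 8 mm above the bench. x across the row, y along it.
- pad_d: one of four identical fixed dark rubber pads, 80 (x) by 64 (y) by 2 mm, in a straight row 85 mm apart (centres) on a 6 mm aluminium plate, 110 by 460 mm, flat on the bench, turned up to 10 degrees. Which letter lies where differs at every start. Origin: centre of the pad's underside; its top is 2 mm higher, 8 mm above the bench. x across the row, y along it.
- supply: fixed supply block at one end of the row (which end differs at every start): black, 80 (x, across the row) by 30 (y, along it) by 18 mm, with three brass studs reaching 40 mm above the plate. Origin: centre of underside, on the row's centre line, 71 mm from the nearest pad's centre. At the other end is only a low grey end stop, 12 mm high, no studs.
- screwdriver: a loose screwdriver, about 190 mm long, lying on the bench to the robot's right of the work; not to be disturbed. Its x axis runs along it, the handle to -x.
Things that resemble listed ones, but are neither listed nor needed, are in the scene too. What is shaped like the contactor_1 but red is not meant. Leave any orange look-alike of the contactor_3 alone.

How it is judged (in metres and radians):
At the end, for the whole second after the job is handed in: From the supply block outwards the contactors stand tallest to smallest, each within 12 mm of its pad's centre along and across the row, seated on it (4 mm), upright (0.1 rad), long side across the row (0.2 rad, either way round), at rest; screwdriver within 30 mm of where it lay (horizontal distance between contactor_1 and supply between 0.314 and 0.338 m and x of contactor_1 in the frame of supply between -0.012 and 0.012 m and height (world z) of contactor_1 between 0.004 and 0.012 m and angle between each of contactor_1, contactor_2, contactor_3, contactor_4's own z axis and vertical below 0.1 rad and angle between the x axis of each of contactor_1, contactor_2, contactor_3, contactor_4 and the x axis of supply, either way round below 0.2 rad and linear speed of each of contactor_1, contactor_2, contactor_3, contactor_4 below 0.02 m/s and angular speed of each of contactor_1, contactor_2, contactor_3, contactor_4 below 0.2 rad/s and horizontal distance between contactor_2 and supply between 0.229 and 0.253 m and x of contactor_2 in the frame of supply between -0.012 and 0.012 m and height (world z) of contactor_2 between 0.004 and 0.012 m and horizontal distance between contactor_3 and supply between 0.144 and 0.168 m and x of contactor_3 in the frame of supply between -0.012 and 0.012 m and height (world z) of contactor_3 between 0.004 and 0.012 m and horizontal distance between contactor_4 and supply between 0.059 and 0.083 m and x of contactor_4 in the frame of supply between -0.012 and 0.012 m and height (world z) of contactor_4 between 0.004 and 0.012 m and distance of screwdriver from where it was at the start of the episode below 0.03 m); the robot touches nothing.
It fails at once if the screwdriver is pushed more than 30 mm from where it lay (distance of screwdriver from where it was at the start of the episode above 0.03 m).
It also fails if it takes over 120 s, if anything falls off the work surface, if the arm or the gripper's body presses on something with over 40 N, if the wrist force passes 120 N, or if a joint passes its speed limit or range.

### The arm

A 6-joint arm with a two-finger parallel gripper is mounted at the origin on the work surface. World frame = base frame: x ahead of the robot, y to its left, z up, the work surface at z = 0. Lengths are in mm, angles in rad, forces in N, time in s.
With the tool pointing down it reaches from about 300 to 775 mm from the base axis. Payload 14.6 kg.
Tool frame: the origin (TCP) lies between the finger pads; the fingertips stand 22 mm ahead of it and the grasp point (between the pads) lies 3 mm ahead of it (manip.tcp_to_tips is the distance from the TCP to the fingertips, in mm); y points along the fingers, z is the direction in which the jaws open and shut, and the axes are right-handed (so a half turn about y gives the same grasp; the last joint's range is limited). The gripper opens to 94 mm and grips with 3 to 60 N. Pads are 16 mm wide; open, the fingers measure 119 mm over their backs; the gripper's body (75 mm by 177 mm) begins 78 mm behind the grasp point.
Start: joints at [1.176, 0.3, 1.521, -0, 1.321, -0.067], TCP at [177.076, 520.705, 227.446] pointing down, gripper open.
Joint ranges: [-3.03, 3.03], [-0.79, 2.21], [0.23, 2.52], [-1.04, 4.18], [0, 3.07], [-2.55, 2.55]. Speed limits (rad/s): [2.22, 2.22, 2.57, 3.14, 3.14, 3.14].

### API

Orientations are given as [roll, pitch, yaw] about the fixed x, y, z axes, in that order (R = Rz(yaw) Ry(pitch) Rx(roll)).
In Python, from cell import manip gives the robot as it stands.
- The arm moves only by the shell command python3 -m jog 'ROWS' [OPENING] [FORCE]. ROWS is JSON, one flat list of numbers, 6 for each row, row after row: the shift along the tool's x, y, z in mm, then the turn, a rotation vector about the tool's x, y, z in degrees. A call has 1 to 10 rows; each row is the pose to reach, as a shift and turn from the pose commanded when the call began, along the tool's axes at that moment; what a row does not reach only later rows make up. A row lasts 1/12 s, in which the tool goes at most 41.7 mm and 7.16 degrees, less where a joint would pass 70% of its speed; a pose out of reach is approached as far as the arm can. A call with a gripper value outside its range is refused whole. OPENING is the finger opening in mm, from 0 to 94, set as the call begins (- or left out, the last holds). The fingers move at their own pace and stop on an object; FORCE is the grip in N (left out, the last holds). Time passes only in rows, so rows that repeat a pose let the fingers close. It gives the time, the measured TCP pose, the force and the opening at its end, in the units of the state.
- manip.read_state(): the state, without advancing time (a new reading comes with each control period).
- manip.camera(name): name is "scene" or "top"; returns a dict with "img" (420x560x3 uint8, red, green, blue), "intrinsics" (3x3 intrinsics, pixels), "k1" (the pictures are not rectified: a ray, as slopes to the right and down, at radius r is drawn at 1 + k1 r^2 times it, then the intrinsics apply), "origin" and "orientation" of the camera in the world. Camera axes: x right, y down, z forward; pixel columns grow to the right and rows downward; lengths in mm; the calibration is good to about 2 mm. A picture is of the moment at which its call begins. There is no depth.
- manip.sign_off(): hands the job in, once; it reports no verdict.
Trained networks look in a picture, given as the dict that the camera call returned (one of the last four; its "shot" number tells which), for a name from the list of things; names that differ only in an ending like _2 or _b are one class to them, and where a whole thing is asked for, a point or a joint stands for the part that bears it (a point fixed in the world has none). Each returns a list of dicts, best first, with "score" (0 to 1); they miss things now and then, are a little off and sometimes report something else, mostly with a low value. They report only what shows in the picture. A call takes as long as a camera call. They do not tell look-alikes from the thing itself.
- manip.masks_of(thing, picture): "pixels" (420x560 bool, what is visible of it) and "xy" ([column, row] in pixels, amid what is visible of it).
- manip.tip_of(thing, picture): "xy" ([column, row] in pixels: a listed point, or the origin of a listed thing).
The state is a dict: "clock": time; "joints": joint angles; "qd": joint speeds; "effort": joint torques, N m; "eef_pos": TCP position; "eef_rot": TCP orientation; "wrist_force": force on the tool from outside, world axes, zero at the start; "moment": the same for the moment, N m; "finger_gap": finger opening in mm.
Only numpy, scipy, OpenCV 4.12 (cv2) and the standard library are available. Lean on these libraries where they do the work, as an engineer would, in place of code of your own. Each camera call takes 0.05 s, during which the arm holds its last target.

## Working session

There is one attempt and no reset: what is moved stays moved. The work goes in short steps, Python scripts to look and compute and a shell command to move; the robot and the scene stay as the last step left them, time stands still between calls to the robot, and variables do not carry over. Pictures are saved under pics/ and viewed, and the job is handed in when it is done.

```bash
ls; mkdir -p pics
python3 - <<'E'
from cell import manip
import cv2,pickle
print(manip.read_state(), manip.tcp_to_tips)
for n in ("scene","top"):
    c=manip.camera(n); cv2.imwrite(f"pics/{n}0.png",c["img"][:,:,::-1]); pickle.dump(c,open(f"pics/{n}0.pkl","wb"))
    print({k:v for k,v in c.items() if k!="img"})
E
```

```text
pics
{'clock': 0.0, 'joints': array([ 1.17638336e+00,  3.00474876e-01,  1.52157794e+00,  6.51423252e-06,
        1.32073975e+00, -6.65913872e-02]), 'qd': array([ 0.00033525, -0.00114552,  0.00026313,  0.00020501,  0.00044555,
        0.00020508]), 'effort': array([-1.22537302e-03, -5.31809306e+01, -3.52733839e+01,  7.08232471e-02,
        2.43911584e-02, -8.18845501e-05]), 'eef_pos': array([176.99174874, 520.48358109, 226.88558466]), 'eef_rot': array([-1.57199316e+00,  8.61404767e-05, -3.27823252e-01]), 'wrist_force': array([ 0.01359977,  0.08286503, -0.39353448]), 'moment': array([ 0.02991109,  0.02418042, -0.01040254]), 'finger_gap': 93.81596623720887} 22.0
{'intrinsics': array([[536.71805778,   0.        , 280.54714101],
       [  0.        , 536.71805778, 217.34180847],
       [  0.        ,   0.        ,   1.        ]]), 'k1': -0.1553419982356395, 'origin': array([1044.45551418,  490.34962777,  870.29117022]), 'orientation': array([-2.37375227,  0.01838355,  2.34992515]), 'shot': 1}
{'intrinsics': array([[485.40142573,   0.        , 268.03306991],
       [  0.        , 485.40142573, 210.1425677 ],
       [  0.        ,   0.        ,   1.        ]]), 'k1': -0.01933835482482957, 'origin': array([ 363.4346999 ,  -86.14320824, 1033.84238619]), 'orientation': array([-3.01671696e+00, -1.20518788e-03, -1.58338142e+00]), 'shot': 2}
```

View pics/scene0.png

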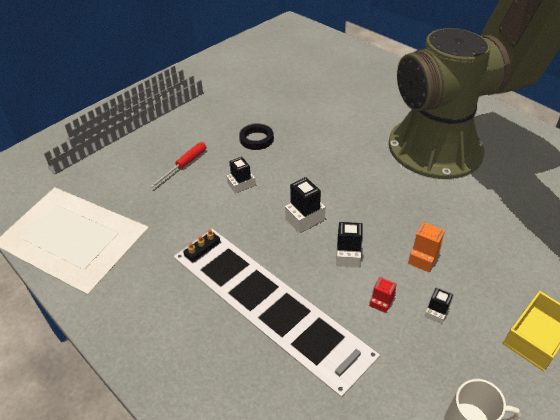

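View pics/top0.png

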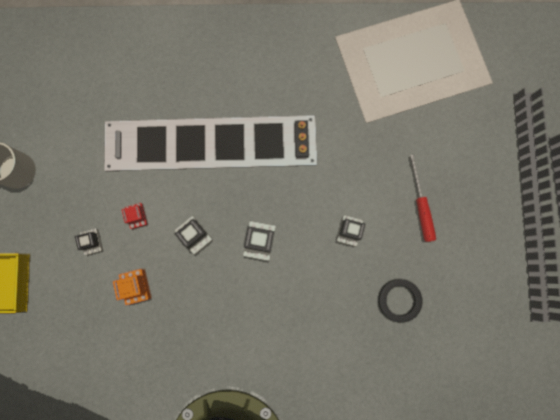

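The top view shows the supply at (302,138). The contactors are c1 at (88,241), c3 at (192,235), c4 at (259,240) and c2 at (351,230). The red and orange decoys are at (134,215) and (130,287). Next I'll fit poses with the silhouettes from both cameras.

```bash
cat > h.py <<'E'
import numpy as np,cv2
from scipy.spatial.transform import Rotation as R
from scipy.optimize import minimize
def proj(c,P):
    Rm=R.from_euler('xyz',c["orientation"]).as_matrix()
    q=(np.asarray(P,float)-c["origin"])@Rm
    s=q[:,:2]/q[:,2:]; r2=(s**2).sum(1,keepdims=True)
    s=s*(1+c["k1"]*r2); K=c["intrinsics"]
    return s*[K[0,0],K[1,1]]+K[:2,2]
def ray(c,uv,z):
    K=c["intrinsics"]; d=(np.array(uv,float)-K[:2,2])/[K[0,0],K[1,1]]; s=d.copy()
    for _ in range(20): s=d/(1+c["k1"]*(s@s))
    Rm=R.from_euler('xyz',c["orientation"]).as_matrix(); v=Rm@np.r_[s,1]
    return c["origin"]+v*(z-c["origin"][2])/v[2]
DIM={1:(48,36,18,30,50),2:(56,42,26,34,66),3:(64,48,34,38,82),4:(72,54,42,42,98)}
def box(lx,ly,z0,z1): return np.array([[a*lx/2,b*ly/2,z] for a in(-1,1) for b in(-1,1) for z in(z0,z1)])
def sil(c,n,p,z=0,S=8):
    lx,ly,h,bx,H=DIM[n]; x,y,t=p; Rz=R.from_euler('z',t).as_matrix()
    m=np.zeros((420,560),np.uint8)
    for B in(box(lx,ly,0,h),box(bx,ly,h,H)):
        uv=proj(c,B@Rz.T+[x,y,z]); hull=cv2.convexHull((uv*16).astype(np.int32))
        cv2.fillConvexPoly(m,hull,255,cv2.LINE_AA,4)
    return m/255.
def fit(n,cm,x0,z=0):
    "cm: list of (cam, boolmask)"
    def cost(p):
        s=0
        for c,m in cm:
            a=sil(c,n,p,z); s+=1-np.minimum(a,m).sum()/np.maximum(a,m).sum()
        return s/len(cm)
    best=None
    for t in np.arange(-90,90,15):
        p0=np.array([x0[0],x0[1],np.radians(t)])
        r=minimize(cost,p0,method='Nelder-Mead',options=dict(initial_simplex=[p0,p0+[8,0,0],p0+[0,8,0],p0+[0,0,.2]],xatol=.05,fatol=1e-4))
        if best is None or r.fun<best.fun: best=r
    return best.x,best.fun
E
python3 - <<'E'
from cell import manip
from h import *
import pickle
cs=manip.camera("scene"); ct=manip.camera("top")
D={k:[(manip.masks_of(k,c)) for c in(cs,ct)] for k in("contactor_1","pad_a","supply","screwdriver")}
pickle.dump((cs,ct,D),open("pics/d.pkl","wb"))
for k in D:
    for l in D[k]: print(k,[(np.round(d["xy"]).tolist(),round(d["score"],2),int(d["pixels"].sum())) for d in l])
E
```

```text
contactor_1 [([347.0, 244.0], 0.9, 1110), ([301.0, 206.0], 0.7, 1568), ([386.0, 293.0], 0.69, 661), ([237.0, 177.0], 0.61, 740), ([427.0, 245.0], 0.57, 1097), ([439.0, 305.0], 0.55, 600)]
contactor_1 [([137.0, 218.0], 0.92, 499), ([351.0, 230.0], 0.8, 625), ([256.0, 242.0], 0.79, 1036), ([135.0, 283.0], 0.78, 907), ([88.0, 244.0], 0.72, 549), ([198.0, 238.0], 0.57, 824)]
pad_a [([223.0, 268.0], 0.94, 946), ([320.0, 340.0], 0.84, 1313), ([283.0, 317.0], 0.83, 1167), ([250.0, 288.0], 0.75, 1059)]
pad_a [([154.0, 145.0], 0.86, 1116), ([269.0, 140.0], 0.69, 1063), ([228.0, 136.0], 0.65, 1076), ([188.0, 142.0], 0.59, 1043)]
supply [([199.0, 244.0], 0.56, 622)]
supply [([303.0, 138.0], 0.73, 593)]
screwdriver [([190.0, 158.0], 0.68, 372)]
screwdriver [([425.0, 214.0], 0.94, 685), ([226.0, 139.0], 0.4, 1095)]
```

Run:
```python
from h import *
import pickle
cs,ct,D=pickle.load(open("pics/d.pkl","rb"))
# plate via pads threshold + mask centroid
def pads(c,l):
    return [ray(c,cv2.moments(d["pixels"].astype(np.uint8),True) and np.array(np.nonzero(d["pixels"])[::-1]).mean(1),8)[:2] for d in l]
for c,l in((cs,D["pad_a"][0]),(ct,D["pad_a"][1])):
    P=np.array(sorted(pads(c,l),key=lambda p:p[1])); print(P.round(1).tolist())
    m=P.mean(0); i=np.arange(4)-1.5; d=(P*i[:,None]).sum(0)/5; print("mean",m.round(1),"step",d.round(1),"ang",np.degrees(np.arctan2(-d[0],d[1])).round(2))
    # refine by dark threshold within plate region
    g=c["img"].max(2); l2=[]
    for d_ in l:
        reg=cv2.dilate(d_["pixels"].astype(np.uint8),np.ones((7,7)))
        b=(reg>0)&(g<75); uv=np.array(np.nonzero(b)[::-1]).mean(1); l2.append(ray(c,uv,8)[:2])
    P=np.array(sorted(l2,key=lambda p:p[1]));m=P.mean(0);d=(P*i[:,None]).sum(0)/5
    print("thr",P.round(1).tolist(),"mean",m.round(1),"len",np.linalg.norm(d).round(1),"ang",np.degrees(np.arctan2(-d[0],d[1])).round(2))
pix={1:([439,305],[88,242]),2:([237,177],[351,230]),3:([347,244],[196,236]),4:([301,206],[258,241])}
res={}
vs,vt=cs["img"].copy(),ct["img"].copy()
for n,(a,b) in pix.items():
    pick=lambda l,q:min(l,key=lambda d:np.hypot(*(np.array(d["xy"])-q)))["pixels"]
    ms,mt=pick(D["contactor_1"][0],a),pick(D["contactor_1"][1],b)
    x0=ray(ct,b,30)[:2]
    for nm,cm in(("both",[(cs,ms),(ct,mt)]),("top",[(ct,mt)]),("scene",[(cs,ms)])):
        p,f=fit(n,cm,x0); print(n,nm,p[:2].round(1),np.degrees(p[2]).round(1),round(f,3))
        if nm=="both": res[n]=p
    for v,c in((vs,cs),(vt,ct)):
        s=(sil(c,n,res[n])>.5).astype(np.uint8)
        cv2.drawContours(v,cv2.findContours(s,0,2)[0],-1,(0,255,0),1)
pickle.dump(res,open("pics/res.pkl","wb"))
cv2.imwrite("pics/fs.png",cv2.resize(vs[130:340,200:480],None,fx=2.8,fy=2.8,interpolation=2)[:,:,::-1])
cv2.imwrite("pics/ft.png",cv2.resize(vt[100:310,60:390],None,fx=2.4,fy=2.4,interpolation=2)[:,:,::-1])
```

```text
[[645.6, -91.2], [642.7, -5.1], [642.6, 79.8], [640.6, 163.9]]
mean [642.9  36.8] step [-1.5 85. ] ang 1.01
thr [[643.8, -90.1], [643.1, -5.0], [642.1, 80.0], [641.0, 164.7]] mean [642.5  37.4] len 85.0 ang 0.62
[[643.7, -92.8], [642.7, -7.2], [641.2, 76.9], [640.2, 161.9]]
mean [642.   34.7] step [-1.2 84.8] ang 0.8
thr [[644.5, -91.7], [643.0, -6.5], [641.6, 78.3], [640.4, 162.9]] mean [642.4  35.7] len 84.9 ang 0.92
1 both [429.  286.6] 17.3 0.134
1 top [429.3 285.6] 14.8 0.12
1 scene [427.2 286.8] 17.5 0.141
2 both [ 444.9 -259.6] -20.1 0.114
2 top [ 444.9 -259.1] -20.0 0.14
2 scene [ 444.6 -260.2] -20.4 0.087
3 both [438.7  67.4] 38.8 0.089
3 top [439.7  66.7] 40.2 0.089
3 scene [439.4  68.9] 36.2 0.067
4 both [425.2 -70. ] -11.3 0.067
4 top [425.4 -70.3] -11.3 0.052
4 scene [424.  -70.2] -14.1 0.077
```

View pics/fs.png

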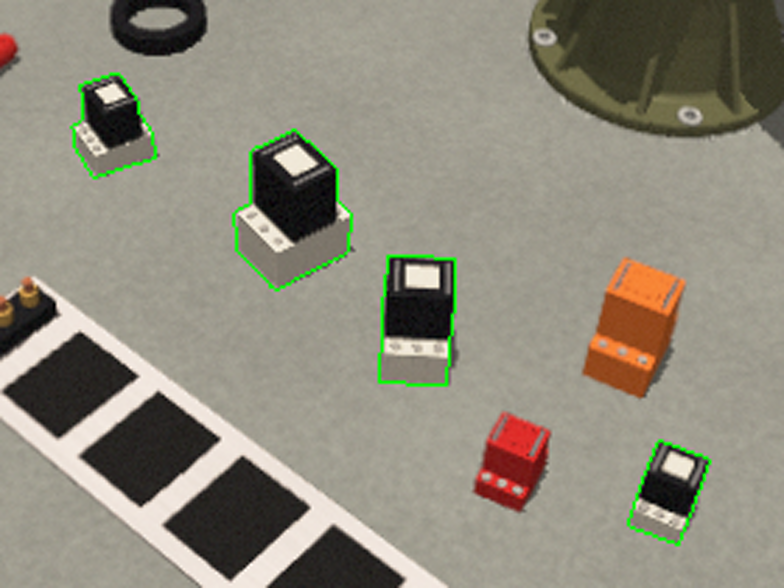

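View pics/ft.png

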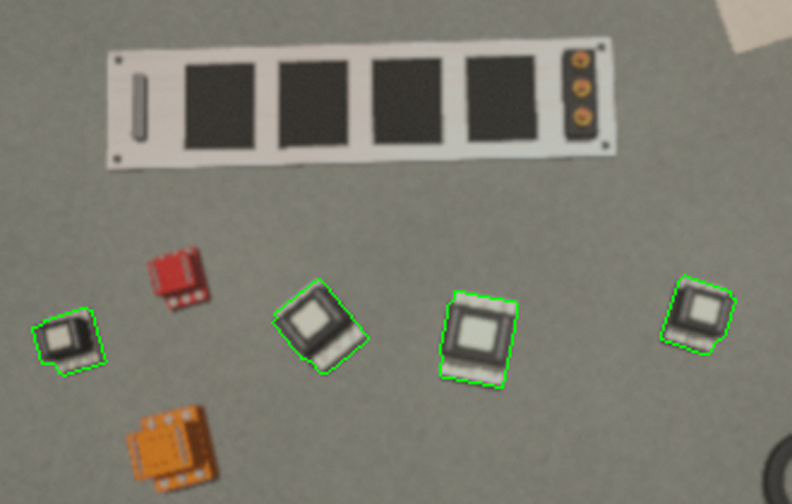

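The overlays trace all four contactors closely. My plan is to grip each one across its x faces with the fingertips 5 mm above the base ledge, placing them in the order c4, c3, c2, c1. First I need a helper that gives the shift in the tool's axes.

```bash
cat > d.py <<'E'
import sys,numpy as np
from cell import manip
from scipy.spatial.transform import Rotation as R
# target x y z(TCP) theta_deg (jaw direction)
x,y,z,th=map(float,sys.argv[1:5])
s=manip.read_state(); A=R.from_euler('xyz',s["eef_rot"])
T=R.from_euler('xyz',[-np.pi/2,0,np.radians(th-90)])
d=A.inv().apply(np.array([x,y,z])-s["eef_pos"]); r=np.degrees((A.inv()*T).as_rotvec())
print("shift",d.round(1),"turn",r.round(1),"pos",s["eef_pos"].round(1),"gap",round(s["finger_gap"],1),"t",round(s["clock"],2),"q",s["joints"].round(2))
E
python3 d.py 425.2 -70 180 -11.6
```

```text
shift [ 425.1   47.4 -479.4] turn [-0.  82.8 -0. ] pos [177.1 520.7 227.4] gap 94.5 t 0.6 q [ 1.18  0.3   1.52 -0.    1.32 -0.07]
```

```bash
python3 -m jog '[15,0,-17,0,3,0, 36,0,-41,0,7,0, 57,0,-65,0,11,0, 78,0,-89,0,15,0, 99,0,-113,0,19,0, 121,0,-137,0,23,0, 143,0,-161,0,27,0, 165,0,-186,0,31,0, 187,0,-211,0,36,0, 209,0,-236,0,41,0]' 94 40; python3 d.py 425.2 -70 180 -11.6
```

```text
clock: 1.43
eef_pos: [299.2, 228.5, 227.6]
eef_rot: [-1.57, -0.0, -1.047]
wrist_force: [0.0, -0.3, -0.0]
finger_gap: 93.9
shift [321.5  47.6 -40.1] turn [-0.  41.6 -0. ] pos [299.2 228.5 227.6] gap 93.9 t 1.43 q [ 0.55 -0.1   1.96 -0.    1.28  0.03]
```

```bash
python3 -m jog '[36,0,-4,0,5,0, 72,4,-8,0,10,0, 108,8,-12,0,15,0, 144,14,-16,0,20,0, 180,20,-21,0,25,0, 216,26,-26,0,30,0, 252,32,-31,0,34,0, 285,40,-36,0,38,0, 310,45,-39,0,41,0, 321.5,47.5,-40,0,41.6,0]';python3 -m jog '[0,0,0,0,0,0,0,0,0,0,0,0]'; python3 d.py 425.2 -70 69 -11.6
```

```text
clock: 2.27
eef_pos: [426.7, -70.4, 179.3]
eef_rot: [-1.571, -0.0, -1.774]
wrist_force: [0.7, 0.7, 0.3]
finger_gap: 94.2
clock: 2.43
eef_pos: [426.0, -67.6, 179.9]
eef_rot: [-1.571, 0.0, -1.769]
wrist_force: [-0.4, -0.3, -0.4]
finger_gap: 93.9
shift [  2.5 110.9  -0.3] turn [ 0.   0.3 -0. ] pos [426.  -67.6 179.9] gap 93.9 t 2.43 q [-0.24  0.08  1.9   0.    1.16 -0.04]
```

```bash
python3 -m jog '[2.5,15,0,0,0,0, 2.5,35,0,0,0.3,0, 2.5,58,0,0,0.3,0, 2.5,80,0,0,0.3,0, 2.5,98,0,0,0.3,0, 2.5,108,0,0,0.3,0, 2.5,111,0,0,0.3,0, 2.5,111,0,0,0.3,0]';python3 -m jog '[0,0,0,0,0,0,0,0,0,0,0,0,0,0,0,0,0,0,0,0,0,0,0,0,0,0,0,0,0,0,0,0,0,0,0,0,0,0,0,0,0,0,0,0,0,0,0,0]' 25 40; python3 d.py 425.2 -70 180 -11.6
```

```text
clock: 3.1
eef_pos: [425.7, -69.7, 69.1]
eef_rot: [-1.571, 0.0, -1.773]
wrist_force: [-0.6, -0.9, 0.5]
finger_gap: 94.1
clock: 3.77
eef_pos: [425.7, -70.4, 69.0]
eef_rot: [-1.571, 0.0, -1.775]
wrist_force: [-0.0, 0.1, -0.2]
finger_gap: 44.0
shift [  -0.3 -111.    -0.6] turn [ 0.  -0.1 -0. ] pos [425.7 -70.4  69. ] gap 44.0 t 3.77 q [-0.25  0.26  1.99  0.    0.89 -0.04]
```

```bash
python3 -m jog '[0,0,0,0,0,0,0,0,0,0,0,0,0,0,0,0,0,0,0,0,0,0,0,0]';python3 -m jog '[0,-8,0,0,0,0, 0,-20,0,0,0,0, 0,-35,0,0,0,0, 0,-45,0,0,0,0, 0,-50,0,0,0,0, 0,-50,0,0,0,0]'; python3 d.py 644.2 -91 120 0.8
```

```text
clock: 4.1
eef_pos: [425.8, -70.5, 69.0]
eef_rot: [-1.571, -0.0, -1.775]
wrist_force: [1.6, -0.8, 0.6]
finger_gap: 42.1
clock: 4.6
eef_pos: [426.0, -70.5, 119.9]
eef_rot: [-1.569, -0.0, -1.775]
wrist_force: [0.4, -0.2, -5.4]
finger_gap: 41.5
shift [-2.410e+01  2.000e-01  2.178e+02] turn [ -0.1 -12.5   0. ] pos [426.  -70.5 119.9] gap 41.5 t 4.6 q [-0.25  0.17  1.96  0.    1.01 -0.04]
```

```bash
python3 -m jog '[-1,0,12,0,-1,0, -4,0,35,0,-2,0, -7,0,62,0,-4,0, -10,0,90,0,-6,0, -13,0,118,0,-7.5,0, -16,0,146,0,-9,0, -19,0,174,0,-10.5,0, -22,0,198,0,-12,0, -24,0,212,0,-12.5,0, -24,0,218,0,-12.5,0]';python3 -m jog '[0,0,0,0,0,0,0,0,0,0,0,0]'; python3 d.py 644.2 -91 77 0.8
```

```text
clock: 5.43
eef_pos: [644.9, -90.9, 117.1]
eef_rot: [-1.573, 0.0, -1.556]
wrist_force: [-0.9, -0.0, -4.7]
finger_gap: 41.8
clock: 5.6
eef_pos: [643.2, -91.0, 118.0]
eef_rot: [-1.573, 0.0, -1.557]
wrist_force: [-0.7, 0.7, -4.9]
finger_gap: 41.9
shift [ 0.  41.   1.1] turn [ 0.1 -0.  -0. ] pos [643.2 -91.  118. ] gap 41.9 t 5.6 q [-0.2   0.62  1.32 -0.    1.2  -0.21]
```

Run:
```python
from cell import manip
import cv2
for n in("scene","top"):
    c=manip.camera(n); cv2.imwrite(f"pics/{n}1.png",c["img"][:,:,::-1])
```

```text
(no output)
```

View pics/scene1.png

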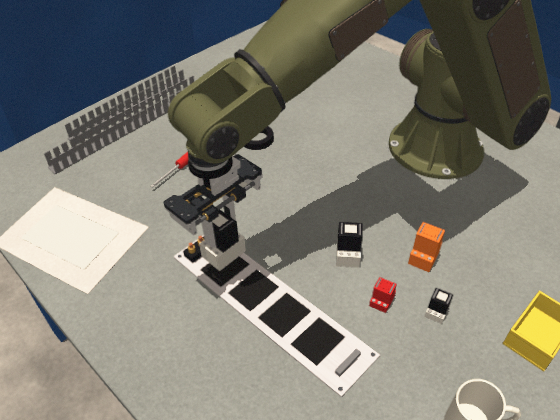

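The contactor hangs upright over the pad nearest the supply, at about (222,240). Now I'll lower it.

```bash
python3 -m jog '[0,8,1,0,0,0, 0,18,1,0,0,0, 0,28,1,0,0,0, 0,34,1,0,0,0, 0,38,1,0,0,0, 0,39.5,1,0,0,0, 0,40.5,1,0,0,0, 0,40.5,1,0,0,0, 0,40.5,1,0,0,0]';  python3 d.py 644.2 -91 77 0.8
```

```text
clock: 6.45
eef_pos: [645.3, -91.0, 78.8]
eef_rot: [-1.57, -0.0, -1.556]
wrist_force: [1.3, -0.5, -5.1]
finger_gap: 41.7
shift [-0.1  1.8 -1.1] turn [-0.  0.  0.] pos [645.3 -91.   78.8] gap 41.7 t 6.45 q [-0.2   0.67  1.34 -0.    1.13 -0.21]
```

```bash
python3 -m jog '[0,0.8,-0.5,0,0,0, 0,1.5,-1,0,0,0, 0,2,-1,0,0,0, 0,2,-1,0,0,0]'; python3 -m jog '[0,0,0,0,0,0,0,0,0,0,0,0,0,0,0,0,0,0,0,0,0,0,0,0,0,0,0,0,0,0,0,0,0,0,0,0]' 80;  python3 -m jog '[0,-10,0,0,0,0, 0,-30,0,0,0,0, 0,-60,0,0,0,0, 0,-90,0,0,0,0, 0,-110,0,0,0,0, 0,-115,0,0,0,0]' 94;python3 d.py 438.9 67.6 192 38.5
```

```text
clock: 6.78
eef_pos: [644.1, -91.1, 77.0]
eef_rot: [-1.57, -0.0, -1.556]
wrist_force: [-2.3, 1.1, 1.6]
finger_gap: 41.8
clock: 7.28
eef_pos: [644.1, -91.1, 76.5]
eef_rot: [-1.571, -0.0, -1.557]
wrist_force: [0.2, -0.3, 0.8]
finger_gap: 77.8
clock: 7.78
eef_pos: [645.2, -91.2, 196.5]
eef_rot: [-1.565, -0.001, -1.556]
wrist_force: [0.8, -0.2, 0.6]
finger_gap: 94.1
shift [-161.8    3.  -204. ] turn [ -0.3 -37.7   0.2] pos [645.2 -91.2 196.5] gap 94.1 t 7.78 q [-0.2   0.55  1.24 -0.    1.34 -0.21]
```

Now to c3.

```bash
python3 -m jog '[-10,0,-12,0,-2,0, -30,0,-36,0,-6,0, -50,0,-62,0,-11,0, -70,0,-88,0,-16,0, -90,0,-114,0,-21,0, -110,0,-140,0,-26,0, -130,0,-165,0,-31,0, -148,0,-187,0,-35,0, -159,0,-200,0,-37.5,0, -162,2,-204,0,-37.7,0]';python3 -m jog '[0,0,0,0,0,0,0,0,0,0,0,0]'; python3 d.py 438.9 67.6 61 38.5
python3 - <<'E'
from cell import manip
from h import *
import pickle
ct=manip.camera("top"); L=manip.masks_of("contactor_1",ct)
print([(np.round(d["xy"]).tolist(),round(d["score"],2)) for d in L])
for n,q in((4,proj(ct,[[644,-91,60]])[0]),):
    m=min(L,key=lambda d:np.hypot(*(np.array(d["xy"])-q)))
    p,f=fit(n,[(ct,m["pixels"])],[644,-91],8); print(p[:2].round(1),np.degrees(p[2]).round(1),f)
cv2.imwrite("pics/t2.png",ct["img"][:,:,::-1])
E
```

```text
clock: 8.62
eef_pos: [436.2, 69.3, 189.5]
eef_rot: [-1.571, 0.0, -0.895]
wrist_force: [1.0, 0.5, 0.2]
finger_gap: 94.2
clock: 8.78
eef_pos: [438.2, 67.7, 189.3]
eef_rot: [-1.571, -0.0, -0.9]
wrist_force: [0.7, 0.0, -0.0]
finger_gap: 93.8
shift [  0.5 128.3   0.5] turn [ 0.  -0.1  0. ] pos [438.2  67.7 189.3] gap 93.8 t 8.78 q [ 0.07  0.1   1.85 -0.    1.19 -0.6 ]
[([267.0, 134.0], 0.77), ([203.0, 232.0], 0.69), ([78.0, 242.0], 0.62)]
[643.2 -91.3] -0.5 0.08081127762084483
```

View pics/t2.png

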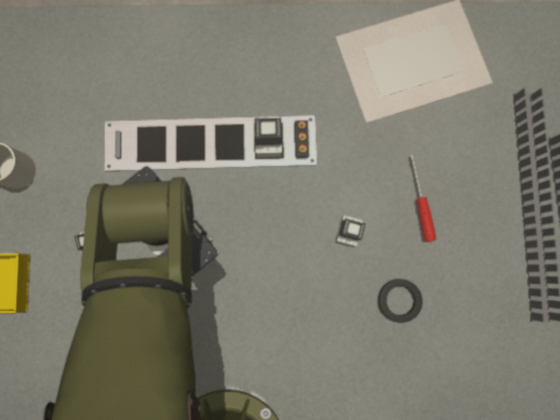

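c4 stands on its pad at (268,138), square and within about 1 mm of the target. Next I'll descend on c3 and grip it.

```bash
python3 -m jog '[0.5,12,0.5,0,0,0, 0.5,32,0.5,0,0,0, 0.5,58,0.5,0,0,0, 0.5,84,0.5,0,0,0, 0.5,106,0.5,0,0,0, 0.5,120,0.5,0,0,0, 0.5,127,0.5,0,0,0, 0.5,128,0.5,0,0,0, 0.5,128,0.5,0,0,0]';python3 -m jog '[0,0,0,0,0,0,0,0,0,0,0,0,0,0,0,0,0,0,0,0,0,0,0,0,0,0,0,0,0,0,0,0,0,0,0,0,0,0,0,0,0,0,0,0,0,0,0,0,0,0,0,0,0,0,0,0,0,0,0,0]' 25 40;python3 -m jog '[0,0,0,0,0,0,0,0,0,0,0,0]'; python3 -m jog '[0,-8,0,0,0,0, 0,-20,0,0,0,0, 0,-35,0,0,0,0, 0,-50,0,0,0,0, 0,-59,0,0,0,0, 0,-60,0,0,0,0]'; python3 d.py 643.0 -6 120 0.8
```

```text
clock: 9.63
eef_pos: [438.9, 67.6, 61.6]
eef_rot: [-1.571, 0.0, -0.899]
wrist_force: [-0.6, 0.4, 0.4]
finger_gap: 93.8
clock: 10.47
eef_pos: [438.5, 67.9, 61.5]
eef_rot: [-1.571, -0.0, -0.898]
wrist_force: [0.9, 0.3, -0.0]
finger_gap: 38.0
clock: 10.63
eef_pos: [438.5, 68.0, 61.5]
eef_rot: [-1.571, -0.0, -0.899]
wrist_force: [0.5, 0.3, 0.3]
finger_gap: 37.9
clock: 11.13
eef_pos: [439.0, 68.0, 123.1]
eef_rot: [-1.569, -0.001, -0.898]
wrist_force: [-0.1, 1.1, -2.8]
finger_gap: 37.7
shift [184.9   3.6 113.5] turn [-0.1 37.7  0. ] pos [439.   68.  123.1] gap 37.7 t 11.13 q [ 0.07  0.19  1.92 -0.    1.03 -0.6 ]
```

```bash
python3 -m jog '[10,0,6,0,2,0, 30,0,18,0,6,0, 52,0,32,0,11,0, 75,0,46,0,16,0, 98,0,60,0,21,0, 121,0,74,0,26,0, 144,0,88,0,31,0, 165,0,101,0,35,0, 180,0,110,0,37.5,0, 185,0,113.5,0,37.7,0]';python3 -m jog '[0,0,0,0,0,0,0,0,0,0,0,0,0,0,0,0,0,0]'; python3 d.py 643 -6 69.5 0.8
```

```text
clock: 11.97
eef_pos: [643.6, -7.1, 119.9]
eef_rot: [-1.572, -0.0, -1.56]
wrist_force: [-0.4, 0.4, -3.5]
finger_gap: 37.4
clock: 12.22
eef_pos: [641.6, -5.7, 121.1]
eef_rot: [-1.572, 0.0, -1.555]
wrist_force: [-0.2, -0.3, -3.4]
finger_gap: 37.7
shift [ 0.4 51.6  1.5] turn [ 0.1  0.1 -0. ] pos [641.6  -5.7 121.1] gap 37.7 t 12.22 q [-0.07  0.6   1.35  0.    1.2  -0.08]
```

```bash
python3 -m jog '[0.4,10,1,0,0,0, 0.4,22,1,0,0,0, 0.4,34,1,0,0,0, 0.4,44,1,0,0,0, 0.4,49,1,0,0,0, 0.4,51,0.5,0,0,0, 0.4,52,0.5,0,0,0, 0.4,52.5,0.5,0,0,0, 0.4,52.5,0.5,0,0,0]'; python3 -m jog '[0,0,0,0,0,0,0,0,0,0,0,0]';  python3 d.py 643 -6 69.5 0.8
```

```text
clock: 12.97
eef_pos: [643.0, -6.5, 69.5]
eef_rot: [-1.571, 0.0, -1.556]
wrist_force: [-3.1, 0.4, 3.1]
finger_gap: 37.6
clock: 13.13
eef_pos: [642.9, -6.5, 69.5]
eef_rot: [-1.571, 0.0, -1.556]
wrist_force: [-5.9, 1.1, 6.3]
finger_gap: 38.0
shift [-0.5 -0.   0.1] turn [ 0.  0. -0.] pos [642.9  -6.5  69.5] gap 38.0 t 13.13 q [-0.07  0.66  1.38  0.    1.1  -0.08]
```

Contact felt, so I'll release, retract and head for c2.

```bash
python3 -m jog '[0,0,0,0,0,0,0,0,0,0,0,0,0,0,0,0,0,0,0,0,0,0,0,0,0,0,0,0,0,0,0,0,0,0,0,0]' 80;  python3 -m jog '[0,-10,0,0,0,0, 0,-30,0,0,0,0, 0,-60,0,0,0,0, 0,-90,0,0,0,0, 0,-115,0,0,0,0, 0,-125,0,0,0,0]' 94;python3 d.py 444.9 -259.6 185 -20.1
```

```text
clock: 13.63
eef_pos: [643.1, -6.6, 68.9]
eef_rot: [-1.571, -0.0, -1.557]
wrist_force: [0.1, 0.3, -0.3]
finger_gap: 74.2
clock: 14.13
eef_pos: [644.0, -6.6, 198.8]
eef_rot: [-1.565, -0.001, -1.556]
wrist_force: [0.9, 0.3, -0.2]
finger_gap: 94.0
shift [ 250.2   12.8 -202.8] turn [-0.3 20.9 -0. ] pos [644.   -6.6 198.8] gap 94.0 t 14.13 q [-0.07  0.53  1.27 -0.    1.34 -0.08]
```

```bash
python3 -m jog '[15,0,-12,0,2,0, 45,0,-36,0,4,0, 75,0,-60,0,6,0, 105,0,-85,0,9,0, 135,0,-110,0,12,0, 165,0,-134,0,15,0, 195,0,-158,0,17,0, 222,0,-180,0,19,0, 242,5,-196,0,20.5,0, 250,10,-203,0,20.9,0]';python3 -m jog '[0,0,0,0,0,0,0,0,0,0,0,0]'; python3 d.py 444.9 -259.6 53 -20.1
python3 - <<'E'
from cell import manip
from h import *
import pickle
ct=manip.camera("top"); L=manip.masks_of("contactor_1",ct)
print([(np.round(d["xy"]).tolist(),round(d["score"],2)) for d in L])
for n,w in((4,[644,-91,60]),(3,[643,-6,60])):
    q=proj(ct,[w])[0]
    m=min(L,key=lambda d:np.hypot(*(np.array(d["xy"])-q)))
    p,f=fit(n,[(ct,m["pixels"])],w[:2],8); print(p[:2].round(1),np.degrees(p[2]).round(1),f)
cv2.imwrite("pics/t3.png",ct["img"][:,:,::-1])
E
```

```text
clock: 14.97
eef_pos: [441.7, -261.5, 183.7]
eef_rot: [-1.571, -0.0, -1.925]
wrist_force: [0.4, 0.1, -0.0]
finger_gap: 94.1
clock: 15.13
eef_pos: [443.7, -259.0, 183.6]
eef_rot: [-1.571, 0.0, -1.921]
wrist_force: [0.2, 0.9, -0.1]
finger_gap: 93.9
shift [  0.2 130.6   1.4] turn [ 0.  0. -0.] pos [ 443.7 -259.   183.6] gap 93.9 t 15.13 q [-0.6   0.26  1.68  0.    1.2  -0.25]
[([133.0, 284.0], 0.92), ([90.0, 245.0], 0.8), ([134.0, 219.0], 0.74), ([269.0, 135.0], 0.64), ([230.0, 143.0], 0.55)]
[642.2 -91.8] 0.5 0.07770359218778455
[641.2  -9.2] 7.3 0.15625467332646847
```

View pics/t3.png

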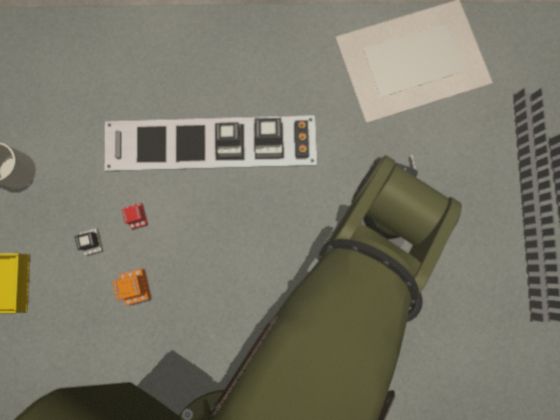

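Both c4 (268,138) and c3 (230,140) look square on their pads, though c3's mask was rough. I'll recheck it at the end and pick up c2 now.

```bash
python3 -m jog '[0,12,1,0,0,0, 0,32,1.4,0,0,0, 0,58,1.4,0,0,0, 0,84,1.4,0,0,0, 0,107,1.4,0,0,0, 0,121,1.4,0,0,0, 0,129,1.4,0,0,0, 0,130.5,1.4,0,0,0, 0,130.5,1.4,0,0,0]';python3 -m jog '[0,0,0,0,0,0,0,0,0,0,0,0,0,0,0,0,0,0,0,0,0,0,0,0,0,0,0,0,0,0,0,0,0,0,0,0,0,0,0,0,0,0,0,0,0,0,0,0,0,0,0,0,0,0,0,0,0,0,0,0]' 22 40;python3 -m jog '[0,0,0,0,0,0,0,0,0,0,0,0]'; python3 -m jog '[0,-8,0,0,0,0, 0,-25,0,0,0,0, 0,-50,0,0,0,0, 0,-75,0,0,0,0, 0,-100,0,0,0,0, 0,-120,0,0,0,0, 0,-135,0,0,0,0, 0,-140,0,0,0,0, 0,-140,0,0,0,0]'; python3 d.py 641.8 79 190 0.8
```

```text
clock: 15.98
eef_pos: [445.5, -259.4, 53.7]
eef_rot: [-1.571, 0.0, -1.92]
wrist_force: [-0.1, 0.5, 0.2]
finger_gap: 94.0
clock: 16.82
eef_pos: [444.9, -259.9, 53.5]
eef_rot: [-1.571, -0.0, -1.921]
wrist_force: [0.2, 0.4, -0.7]
finger_gap: 34.3
clock: 16.98
eef_pos: [444.9, -259.9, 53.4]
eef_rot: [-1.571, -0.0, -1.921]
wrist_force: [1.1, 0.1, -0.2]
finger_gap: 34.1
clock: 17.73
eef_pos: [445.1, -260.0, 194.7]
eef_rot: [-1.569, -0.001, -1.921]
wrist_force: [0.5, 0.5, -1.0]
finger_gap: 34.1
shift [-385.9    4.6   68.3] turn [ -0.1 -20.9   0. ] pos [ 445.1 -260.   194.7] gap 34.1 t 17.73 q [-0.6   0.25  1.66 -0.    1.23 -0.25]
```

```bash
python3 -m jog '[-12,0,2,0,-1,0, -38,0,7,0,-2,0, -68,0,12,0,-4,0, -98,0,17,0,-6,0, -128,0,22,0,-8,0, -158,0,28,0,-10,0, -188,0,33,0,-12,0, -218,0,38,0,-14,0, -248,0,44,0,-16,0, -278,0,49,0,-18,0]';python3 d.py 641.8 79 190 0.8
```

```text
clock: 18.57
eef_pos: [586.5, -13.3, 191.9]
eef_rot: [-1.573, 0.0, -1.604]
wrist_force: [-0.1, 0.3, -1.1]
finger_gap: 33.9
shift [-94.1   1.7  52.2] turn [ 0.1 -2.7 -0. ] pos [586.5 -13.3 191.9] gap 33.9 t 18.57 q [-0.09  0.41  1.45  0.    1.28 -0.05]
```

```bash
python3 -m jog '[-28,0,15,0,-1,0, -55,0,30,0,-2,0, -76,0,42,0,-2.7,0, -89,0,49,0,-2.7,0, -94,0,52,0,-2.7,0, -94,0,52,0,-2.7,0, -94,0,52,0,-2.7,0]';python3 d.py 641.8 79 61.5 0.8
```

```text
clock: 19.15
eef_pos: [641.2, 76.3, 192.5]
eef_rot: [-1.572, -0.0, -1.56]
wrist_force: [0.6, 0.8, -1.2]
finger_gap: 34.4
shift [ -2.7 131.    0.8] turn [ 0.1 -0.2  0. ] pos [641.2  76.3 192.5] gap 34.4 t 19.15 q [ 0.06  0.54  1.26 -0.    1.34  0.05]
```

```bash
python3 -m jog '[-1,10,0.5,0,0,0, -2.5,30,0.5,0,-0.2,0, -2.5,55,0.5,0,-0.2,0, -2.5,80,0.5,0,-0.2,0, -2.5,102,0.5,0,-0.2,0, -2.5,118,0.5,0,-0.2,0, -2.5,125,0.5,0,-0.2,0, -2.5,127,0.5,0,-0.2,0, -2.5,127,0.5,0,-0.2,0]'; python3 -m jog '[0,0,0,0,0,0,0,0,0,0,0,0]';  python3 d.py 641.8 79 61.5 0.8
```

```text
clock: 19.9
eef_pos: [642.2, 78.5, 66.5]
eef_rot: [-1.571, 0.0, -1.557]
wrist_force: [0.1, 0.7, -1.2]
finger_gap: 34.3
clock: 20.07
eef_pos: [642.7, 78.9, 67.7]
eef_rot: [-1.569, 0.0, -1.557]
wrist_force: [-0.3, 0.9, -1.5]
finger_gap: 34.0
shift [-0.1  6.2 -1. ] turn [-0.1  0.  -0. ] pos [642.7  78.9  67.7] gap 34.0 t 20.07 q [0.07 0.67 1.36 0.   1.11 0.05]
```

```bash
python3 -m jog '[0,2,-0.5,0,0,0, 0,4,-0.5,0,0,0, 0,5.5,-0.5,0,0,0, 0,6.2,-0.5,0,0,0, 0,6.2,-0.5,0,0,0, 0,6.2,-0.5,0,0,0]';  python3 d.py 641.8 79 61.5 0.8
```

```text
clock: 20.57
eef_pos: [641.8, 79.0, 61.4]
eef_rot: [-1.57, 0.0, -1.556]
wrist_force: [-6.3, -0.7, 10.5]
finger_gap: 34.2
shift [-0.  -0.1 -0. ] turn [-0.  0. -0.] pos [641.8  79.   61.4] gap 34.2 t 20.57 q [ 0.07  0.68  1.37 -0.    1.09  0.05]
```

```bash
python3 -m jog '[0,0,0,0,0,0,0,0,0,0,0,0,0,0,0,0,0,0,0,0,0,0,0,0,0,0,0,0,0,0,0,0,0,0,0,0]' 80;  python3 -m jog '[0,-10,0,0,0,0, 0,-30,0,0,0,0, 0,-60,0,0,0,0, 0,-90,0,0,0,0, 0,-115,0,0,0,0, 0,-125,0,0,0,0]' 94;python3 d.py 429 286.3 175 16.5
```

```text
clock: 21.07
eef_pos: [641.7, 79.0, 60.1]
eef_rot: [-1.571, -0.0, -1.556]
wrist_force: [0.1, 0.0, -0.5]
finger_gap: 70.6
clock: 21.57
eef_pos: [642.7, 79.0, 190.1]
eef_rot: [-1.565, 0.0, -1.556]
wrist_force: [-0.2, 0.6, 0.6]
finger_gap: 94.0
shift [-210.3   14.  -210.8] turn [ -0.3 -15.7   0. ] pos [642.7  79.  190.1] gap 94.0 t 21.57 q [ 0.07  0.54  1.26 -0.    1.33  0.05]
```

```bash
python3 -m jog '[-13,0,-13,0,-1,0, -38,0,-38,0,-3,0, -63,0,-63,0,-5,0, -88,0,-88,0,-7,0, -113,0,-113,0,-9,0, -138,0,-138,0,-11,0, -163,0,-163,0,-13,0, -187,0,-187,0,-15,0, -203,4,-204,0,-15.7,0, -210,10,-211,0,-15.7,0]';python3 -m jog '[0,0,0,0,0,0,0,0,0,0,0,0]'; python3 d.py 429 286.3 45 16.5
```

```text
clock: 22.4
eef_pos: [425.8, 287.6, 175.3]
eef_rot: [-1.57, 0.0, -1.28]
wrist_force: [0.9, -0.1, -1.3]
finger_gap: 94.1
clock: 22.57
eef_pos: [428.0, 285.5, 174.8]
eef_rot: [-1.572, -0.0, -1.282]
wrist_force: [-0.2, -0.7, 0.8]
finger_gap: 94.3
shift [ -0.5 129.8   1.3] turn [0. 0. 0.] pos [428.  285.5 174.8] gap 94.3 t 22.57 q [ 0.52  0.27  1.68 -0.    1.19  0.23]
```

```bash
python3 -m jog '[-0.5,12,1,0,0,0, -0.5,32,1,0,0,0, -0.5,58,1,0,0,0, -0.5,84,1,0,0,0, -0.5,107,1,0,0,0, -0.5,121,1,0,0,0, -0.5,128,1,0,0,0, -0.5,129.5,1,0,0,0, -0.5,129.5,1,0,0,0]';python3 -m jog '[0,0,0,0,0,0,0,0,0,0,0,0,0,0,0,0,0,0,0,0,0,0,0,0,0,0,0,0,0,0,0,0,0,0,0,0,0,0,0,0,0,0,0,0,0,0,0,0,0,0,0,0,0,0,0,0,0,0,0,0]' 20 40;python3 -m jog '[0,0,0,0,0,0,0,0,0,0,0,0]'; python3 -m jog '[0,-8,0,0,0,0, 0,-25,0,0,0,0, 0,-50,0,0,0,0, 0,-75,0,0,0,0, 0,-90,0,0,0,0, 0,-97,0,0,0,0, 0,-100,0,0,0,0, 0,-100,0,0,0,0]'; python3 d.py 640.6 164 145 0.8
```

```text
clock: 23.32
eef_pos: [429.3, 286.2, 46.0]
eef_rot: [-1.571, -0.0, -1.284]
wrist_force: [-0.2, 0.6, -0.8]
finger_gap: 93.9
clock: 24.15
eef_pos: [428.6, 286.7, 45.8]
eef_rot: [-1.571, -0.0, -1.282]
wrist_force: [0.6, 0.8, 0.0]
finger_gap: 30.9
clock: 24.32
eef_pos: [428.6, 286.7, 45.8]
eef_rot: [-1.571, 0.0, -1.283]
wrist_force: [0.3, -0.5, 0.0]
finger_gap: 30.1
clock: 24.98
eef_pos: [428.5, 286.6, 145.8]
eef_rot: [-1.571, -0.0, -1.282]
wrist_force: [0.3, 0.2, -1.8]
finger_gap: 29.9
shift [177.9   0.8 168.5] turn [-0.  15.7 -0. ] pos [428.5 286.6 145.8] gap 29.9 t 24.98 q [ 0.52  0.31  1.71 -0.    1.12  0.23]
```

```bash
python3 -m jog '[10,0,9,0,1,0, 30,0,28,0,3,0, 51,0,48,0,5,0, 72,0,68,0,7,0, 93,0,88,0,9,0, 114,0,108,0,11,0, 135,0,128,0,13,0, 156,0,148,0,15,0, 171,0,162,0,15.7,0, 178,0,168.5,0,15.7,0]';python3 -m jog '[0,0,0,0,0,0,0,0,0,0,0,0,0,0,0,0,0,0]'; python3 d.py 640.6 164 53.5 0.8
```

```text
clock: 25.82
eef_pos: [642.4, 161.4, 143.7]
eef_rot: [-1.573, -0.001, -1.56]
wrist_force: [-0.3, -0.5, -1.6]
finger_gap: 29.6
clock: 26.07
eef_pos: [639.9, 164.6, 145.3]
eef_rot: [-1.572, -0.0, -1.556]
wrist_force: [0.4, 0.2, -1.2]
finger_gap: 29.8
shift [ 0.6 91.8  0.8] turn [0.1 0.1 0. ] pos [639.9 164.6 145.3] gap 29.8 t 26.07 q [0.2  0.62 1.26 0.   1.27 0.18]
```

```bash
python3 -m jog '[0.5,10,0.5,0,0,0, 0.5,28,0.5,0,0,0, 0.5,50,0.5,0,0,0, 0.5,70,0.5,0,0,0, 0.5,82,0.5,0,0,0, 0.5,86,0.5,0,0,0, 0.5,88,0.5,0,0,0, 0.5,90,0.5,0,0,0, 0.5,91.3,0.5,0,0,0, 0.5,91.3,0.5,0,0,0]'; python3 -m jog '[0,0,0,0,0,0,0,0,0,0,0,0]';  python3 d.py 640.6 164 53.5 0.8
```

```text
clock: 26.9
eef_pos: [641.5, 163.5, 55.1]
eef_rot: [-1.57, 0.0, -1.556]
wrist_force: [-0.6, -0.2, -1.4]
finger_gap: 29.5
clock: 27.07
eef_pos: [641.4, 163.5, 55.0]
eef_rot: [-1.57, 0.0, -1.556]
wrist_force: [0.1, -0.1, -1.9]
finger_gap: 29.5
shift [-0.5  1.5 -0.8] turn [-0.  0. -0.] pos [641.4 163.5  55. ] gap 29.5 t 27.07 q [ 0.19  0.72  1.32 -0.    1.11  0.18]
```

```bash
python3 -m jog '[0,0.7,-0.5,0,0,0, 0,1.4,-0.8,0,0,0, 0,1.6,-0.8,0,0,0, 0,1.6,-0.8,0,0,0]'; python3 -m jog '[0,0,0,0,0,0,0,0,0,0,0,0,0,0,0,0,0,0,0,0,0,0,0,0,0,0,0,0,0,0,0,0,0,0,0,0]' 80;  python3 -m jog '[0,-10,0,0,0,0, 0,-30,0,0,0,0, 0,-60,0,0,0,0, 0,-90,0,0,0,0, 0,-115,0,0,0,0, 0,-125,0,0,0,0]' 94;python3 d.py 450 286.3 200 16.5
```

```text
clock: 27.4
eef_pos: [640.8, 163.5, 53.8]
eef_rot: [-1.57, 0.0, -1.556]
wrist_force: [-1.0, -1.4, 4.5]
finger_gap: 29.5
clock: 27.9
eef_pos: [640.4, 163.4, 52.8]
eef_rot: [-1.571, 0.0, -1.557]
wrist_force: [-1.0, -0.7, -0.5]
finger_gap: 66.1
clock: 28.4
eef_pos: [641.5, 163.6, 182.8]
eef_rot: [-1.565, 0.001, -1.557]
wrist_force: [0.6, -1.0, 0.2]
finger_gap: 94.0
shift [-125.4  -18.1 -189.6] turn [ -0.3 -15.7  -0. ] pos [641.5 163.6 182.8] gap 94.0 t 28.4 q [ 0.19  0.58  1.22 -0.    1.33  0.18]
```

Now I'll move the arm clear of the view, towards the robot's left.

```bash
python3 -m jog '[-10,-2,-19,0,0,0, -22,-4,-38,0,0,0, -36,-8,-60,0,0,0, -50,-12,-85,0,0,0, -65,-16,-110,0,0,0, -80,-18,-135,0,0,0, -95,-18,-158,0,0,0, -110,-18,-178,0,0,0, -120,-18,-190,0,0,0, -122,-18,-190,0,0,0]'; python3 -m jog '[-25,0,-20,0,0,0, -55,0,-45,0,0,0, -85,0,-70,0,0,0, -100,0,-90,0,0,0, -105,0,-95,0,0,0,-105,0,-95,0,0,0,-105,0,-95,0,0,0]'
python3 - <<'E'
from cell import manip
from h import *
cs=manip.camera("scene"); ct=manip.camera("top")
cv2.imwrite("pics/s9.png",cs["img"][:,:,::-1]);cv2.imwrite("pics/t9.png",ct["img"][:,:,::-1])
Ls,Lt=[manip.masks_of("contactor_1",c) for c in(cs,ct)]
vs,vt=cs["img"].copy(),ct["img"].copy()
for n,w in((4,[644,-91]),(3,[643,-6]),(2,[641.8,79]),(1,[640.6,164])):
    for nm,c,L in(("s",cs,Ls),("t",ct,Lt)):
        q=proj(c,[[*w,8+DIM[n][4]*.6]])[0]
        m=min(L,key=lambda d:np.hypot(*(np.array(d["xy"])-q)))
        p,f=fit(n,[(c,m["pixels"])],w,8); print(n,nm,p[:2].round(1),np.degrees(p[2]).round(1),round(f,3))
    for v,c in((vs,cs),(vt,ct)):
        s=(sil(c,n,[*w,np.radians(.8)],8)>.5).astype(np.uint8)
        cv2.drawContours(v,cv2.findContours(s,0,2)[0],-1,(0,255,0),1)
a=cv2.resize(vs[190:400,160:390],None,fx=2.6,fy=2.6,interpolation=2); b=cv2.resize(vt[100:190,90:460],None,fx=2.1,fy=2.1,interpolation=2)
cv2.imwrite("pics/a9.png",a[:,:,::-1]);cv2.imwrite("pics/b9.png",b[:,:,::-1])
E
```

```text
clock: 29.23
eef_pos: [446.7, 284.0, 195.8]
eef_rot: [-1.571, 0.0, -1.554]
wrist_force: [0.7, 0.1, 0.3]
finger_gap: 94.1
clock: 29.82
eef_pos: [353.0, 385.9, 195.7]
eef_rot: [-1.571, -0.0, -1.556]
wrist_force: [-0.7, -0.1, 0.1]
finger_gap: 94.0
4 s [645.3  -6.2] -29.0 0.266
4 t [642.9 -90.9] -0.6 0.06
3 s [642.1  -7.5] -4.1 0.076
3 t [641.6  -8.9] 3.5 0.094
2 s [638.1  80.3] 11.8 0.188
2 t [640.8  78.6] 9.1 0.138
1 s [638.8 163.1] 2.7 0.095
1 t [640.2 161. ] 4.6 0.161
```

View pics/a9.png

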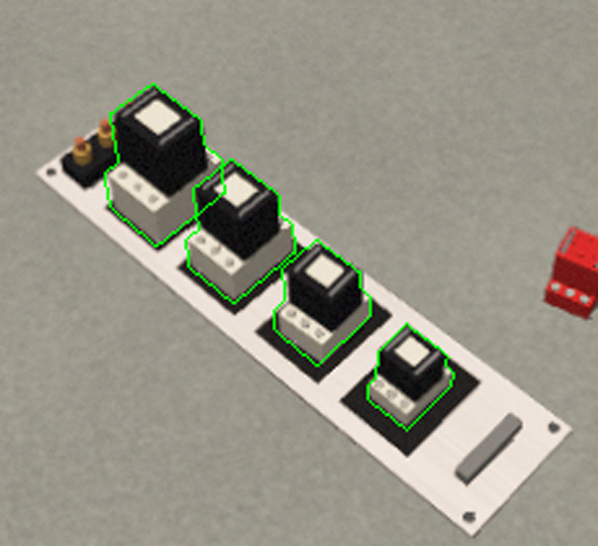

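View pics/t9.png

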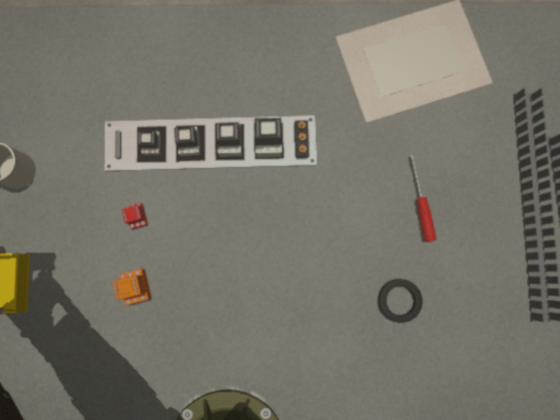

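View pics/b9.png

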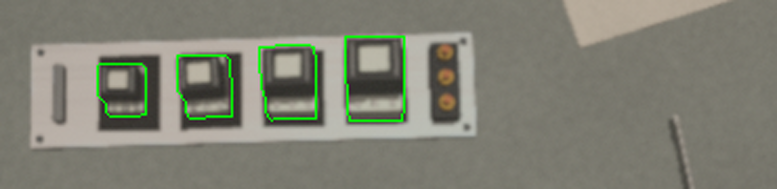

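The order and positions look right and the screwdriver hasn't moved. Both fits suggest c2 is turned by about 9 to 12 degrees, so I'll zoom in to check.

Run:
```python
import cv2
a=cv2.imread("pics/t9.png")[110:175,125:255]; b=cv2.imread("pics/s9.png")[270:370,255:340]
cv2.imwrite("pics/z1.png",cv2.resize(a,None,fx=6,fy=6,interpolation=2)); cv2.imwrite("pics/z2.png",cv2.resize(b,None,fx=6,fy=6,interpolation=2))
```

```text
(no output)
```

View pics/z1.png

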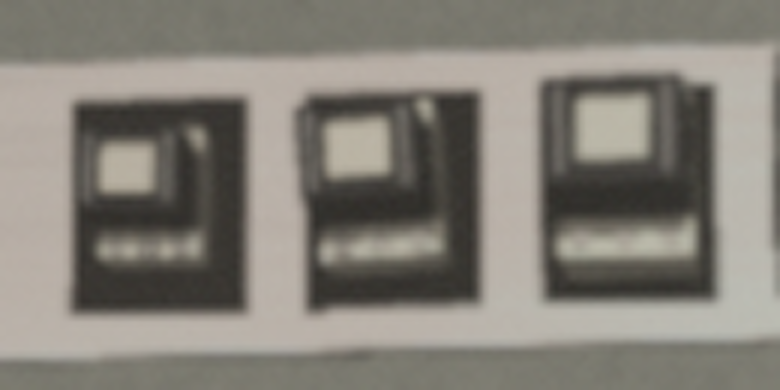

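View pics/z2.png

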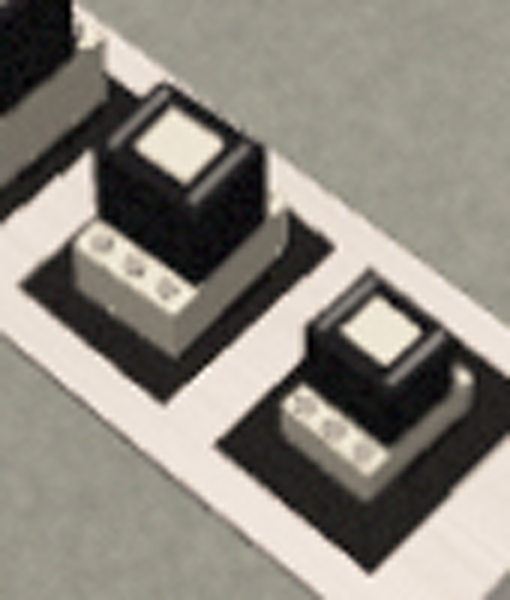

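c2 is turned about 5° from the row: its label edges slope about 6° in the zoomed crop, against about 1° for the plate. That's within tolerance, but there's plenty of time, so I'll regrip it square and set it down again.

```bash
python3 -m jog '[15,0,15,0,0,0, 45,0,40,0,0,0, 75,0,65,0,0,0, 105,0,90,0,0,0, 135,0,115,0,0,0, 165,0,140,0,0,0, 195,0,165,0,0,0, 222,0,185,0,0,0, 245,0,205,0,0,0, 255,0,213,0,0,0]'; python3 d.py 641.8 79 190 0.8
```

```text
clock: 30.85
eef_pos: [570.8, 130.6, 195.6]
eef_rot: [-1.571, -0.0, -1.56]
wrist_force: [-0.7, -0.4, -1.1]
finger_gap: 94.0
shift [52.3  5.6 70.4] turn [-0.  -0.2  0. ] pos [570.8 130.6 195.6] gap 94.0 t 30.85 q [ 0.16  0.41  1.45 -0.    1.28  0.15]
```

```bash
python3 -m jog '[15,1,20,0,0,0, 30,2,40,0,0,0, 43,4,58,0,0,0, 50,5,68,0,0,0, 52,5,70,0,0,0, 52,5,70,0,0,0,52,5,70,0,0,0]'; python3 d.py 641.8 79 61.5 0.8
```

```text
clock: 31.43
eef_pos: [639.1, 83.8, 190.8]
eef_rot: [-1.571, 0.0, -1.556]
wrist_force: [0.4, 0.1, 0.1]
finger_gap: 94.1
shift [  4.8 129.3   2.7] turn [ 0.  0. -0.] pos [639.1  83.8 190.8] gap 94.1 t 31.43 q [0.07 0.54 1.27 0.   1.33 0.06]
```

```bash
python3 -m jog '[3,12,1.5,0,0,0, 4.8,32,2.5,0,0,0, 4.8,58,2.5,0,0,0, 4.8,84,2.5,0,0,0, 4.8,107,2.5,0,0,0, 4.8,120,2.5,0,0,0, 4.8,127,2.5,0,0,0, 4.8,129,2.5,0,0,0, 4.8,129,2.5,0,0,0]'; python3 d.py 641.8 79 61.5 0.8; python3 -m jog '[0,0,0,0,0,0,0,0,0,0,0,0,0,0,0,0,0,0,0,0,0,0,0,0,0,0,0,0,0,0,0,0,0,0,0,0,0,0,0,0,0,0,0,0,0,0,0,0,0,0,0,0,0,0,0,0,0,0,0,0]' 22 30; python3 -m jog '[0,-3,0,0,0,0, 0,-6,0,0,0,0,0,-6,0,0,0,0,0,-6,0,0,0,0]'; python3 d.py 641.8 79 61.5 0.8
python3 - <<'E'
from cell import manip
import cv2
c=manip.camera("scene"); cv2.imwrite("pics/s10.png",cv2.resize(c["img"][200:370,200:370],None,fx=3.5,fy=3.5,interpolation=2)[:,:,::-1])
E
```

```text
clock: 32.18
eef_pos: [642.3, 78.8, 62.3]
eef_rot: [-1.57, 0.0, -1.556]
wrist_force: [0.2, 0.1, -0.1]
finger_gap: 94.2
shift [-0.2  0.8 -0.5] turn [-0.  0. -0.] pos [642.3  78.8  62.3] gap 94.2 t 32.18 q [0.07 0.68 1.37 0.   1.1  0.05]
clock: 33.02
eef_pos: [642.1, 78.6, 61.8]
eef_rot: [-1.571, 0.0, -1.557]
wrist_force: [-0.7, 0.7, 0.5]
finger_gap: 34.3
clock: 33.35
eef_pos: [642.2, 78.7, 68.1]
eef_rot: [-1.57, -0.0, -1.556]
wrist_force: [-0.0, -1.3, -1.8]
finger_gap: 34.4
shift [-0.4  6.6 -0.4] turn [-0.  0.  0.] pos [642.2  78.7  68.1] gap 34.4 t 33.35 q [ 0.07  0.67  1.36 -0.    1.11  0.05]
```

View pics/s10.png

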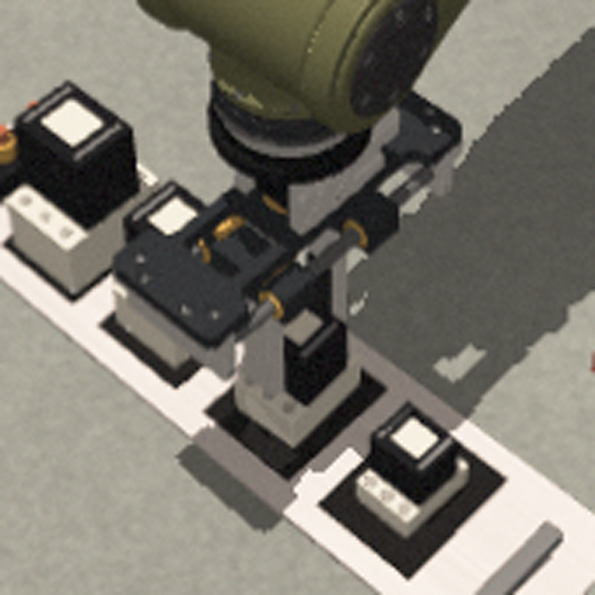

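c2 is held at about (310,380) in the crop, lifted 6 mm and parallel to the pad edges. I'll lower it gently and release.

```bash
python3 -m jog '[0,2,0,0,0,0, 0,4,0,0,0,0, 0,5.5,0,0,0,0, 0,6,0,0,0,0, 0,6,0,0,0,0, 0,6,0,0,0,0]'; python3 -m jog '[0,0,0,0,0,0,0,0,0,0,0,0,0,0,0,0,0,0,0,0,0,0,0,0]' 40; python3 -m jog '[0,0,0,0,0,0,0,0,0,0,0,0,0,0,0,0,0,0,0,0,0,0,0,0]' 80;  python3 -m jog '[0,-10,0,0,0,0, 0,-30,0,0,0,0, 0,-60,0,0,0,0, 0,-90,0,0,0,0, 0,-115,0,0,0,0, 0,-130,0,0,0,0]' 94;python3 -m jog '[-15,0,-15,0,0,0, -45,0,-40,0,0,0, -75,0,-65,0,0,0, -105,0,-90,0,0,0, -135,0,-115,0,0,0, -165,0,-140,0,0,0, -195,0,-165,0,0,0, -225,0,-190,0,0,0, -255,0,-215,0,0,0, -285,0,-240,0,0,0]'; python3 -m jog '[-15,0,-15,0,0,0, -20,0,-20,0,0,0,-20,0,-20,0,0,0]'
python3 - <<'E'
from cell import manip
from h import *
cs=manip.camera("scene"); ct=manip.camera("top")
cv2.imwrite("pics/t11.png",ct["img"][:,:,::-1])
Ls,Lt=[manip.masks_of("contactor_1",c) for c in(cs,ct)]
for n,w in((4,[644,-91]),(3,[643,-6]),(2,[641.8,79]),(1,[640.6,164])):
    for nm,c,L in(("s",cs,Ls),("t",ct,Lt)):
        q=proj(c,[[*w,8+DIM[n][4]*.6]])[0]
        m=min(L,key=lambda d:np.hypot(*(np.array(d["xy"])-q)))
        p,f=fit(n,[(c,m["pixels"])],w,8); print(n,nm,p[:2].round(1),np.degrees(p[2]).round(1),round(f,3))
for c in(cs,ct): print([np.round(d["xy"]).tolist() for d in manip.masks_of("screwdriver",c)][:1])
b=cv2.resize(ct["img"][105:180,100:325],None,fx=3.5,fy=3.5,interpolation=2);a=cv2.resize(cs["img"][210:370,190:400],None,fx=3.6,fy=3.6,interpolation=2)
cv2.imwrite("pics/b11.png",b[:,:,::-1]);cv2.imwrite("pics/a11.png",a[:,:,::-1])
E
```

```text
clock: 33.9
eef_pos: [642.1, 78.7, 61.8]
eef_rot: [-1.571, -0.0, -1.556]
wrist_force: [-0.8, 0.2, 1.6]
finger_gap: 34.3
clock: 34.23
eef_pos: [642.2, 78.7, 61.9]
eef_rot: [-1.571, -0.0, -1.556]
wrist_force: [0.2, 0.0, 0.4]
finger_gap: 40.1
clock: 34.57
eef_pos: [642.1, 78.6, 61.9]
eef_rot: [-1.571, -0.0, -1.556]
wrist_force: [-0.2, 0.7, 0.3]
finger_gap: 63.7
clock: 35.07
eef_pos: [642.7, 78.7, 196.2]
eef_rot: [-1.567, 0.0, -1.556]
wrist_force: [-0.7, -0.1, 0.6]
finger_gap: 94.0
clock: 35.9
eef_pos: [396.7, 361.4, 192.9]
eef_rot: [-1.57, 0.001, -1.557]
wrist_force: [0.9, 0.7, 0.0]
finger_gap: 93.9
clock: 36.15
eef_pos: [377.0, 380.8, 192.6]
eef_rot: [-1.57, 0.001, -1.554]
wrist_force: [0.7, 0.2, 0.3]
finger_gap: 94.1
4 s [643.1 -89.9] -1.1 0.126
4 t [642.3 -91.8] -1.9 0.089
3 s [642.3  -7.7] -4.2 0.093
3 t [641.8  -8.4] 7.0 0.119
2 s [640.3  80.2] 8.7 0.102
2 t [642.1  79.8] 11.9 0.149
1 s [638.6 163. ] -0.1 0.077
1 t [639.1 159.5] -0.0 0.144
[[188.0, 157.0]]
[[426.0, 217.0]]
```

View pics/b11.png

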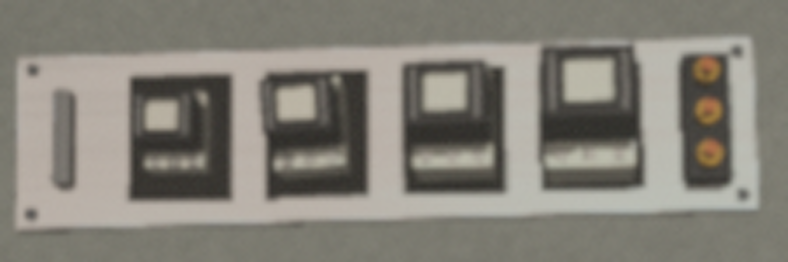

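View pics/a11.png

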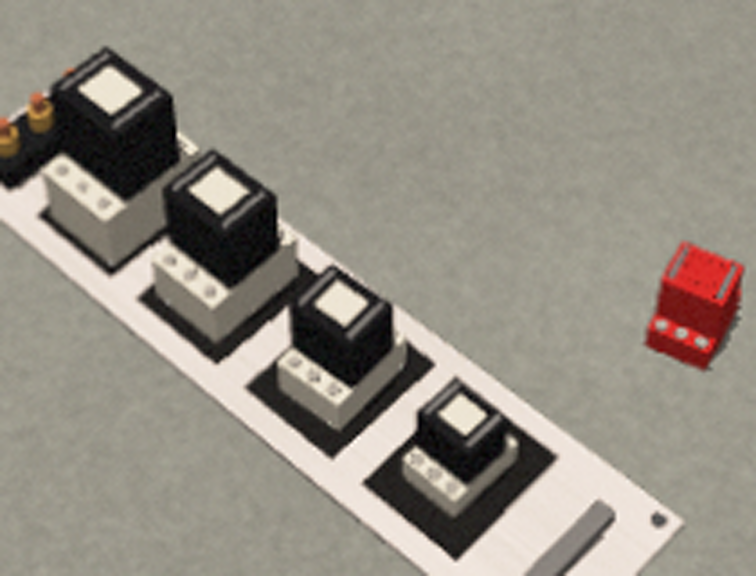

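The regrip kept the turn: the pads hold the block without aligning it. I'll measure each angle precisely from the label patches on the tops.

```bash
cat > lab.py <<'E'
from cell import manip
from h import *
for nm in("top","scene"):
    c=manip.camera(nm); g=cv2.resize(c["img"],None,fx=8,fy=8,interpolation=cv2.INTER_CUBIC).min(2)
    for n,w in((4,[644,-91]),(3,[643,-6]),(2,[641.8,79]),(1,[640.6,164])):
        z=8+DIM[n][4]; q=(proj(c,[[*w,z]])[0]*8+3.5).astype(int)
        lx=DIM[n][3]/2-1; hb=proj(c,[[w[0]+a*lx,w[1]+b*DIM[n][1]*.5,z] for a,b in((1,1),(1,-1),(-1,-1),(-1,1))])*8+3.5
        M=np.zeros_like(g); cv2.fillConvexPoly(M,hb.astype(np.int32),1)
        b=((g>115)&(M>0)).astype(np.uint8)
        k,lb,st,ce=cv2.connectedComponentsWithStats(b); i=1+np.argmax(st[1:,4])
        ct_=cv2.findContours((lb==i).astype(np.uint8),0,1)[0][0][:,0]
        P=np.array([ray(c,(p-3.5)/8,z)[:2] for p in ct_],np.float32)
        (cx,cy),(ww,hh),a=cv2.minAreaRect(P); a=(a+45)%90-45
        print(nm,n,round(cx,1),round(cy,1),"size",round(ww,1),round(hh,1),"ang",round(a,1))
E
python3 lab.py
```

```text
top 4 644.0 -90.2 size 24.7 28.4 ang 1.2
top 3 643.1 -7.9 size 22.3 24.8 ang 0.0
top 2 642.2 80.0 size 20.0 21.9 ang 2.4
top 1 640.6 162.4 size 19.0 17.0 ang -0.8
scene 4 642.2 -90.4 size 24.1 28.5 ang 1.3
scene 3 641.2 -7.8 size 21.9 25.1 ang 0.5
scene 2 640.2 80.2 size 19.9 21.9 ang 4.1
scene 1 638.9 162.4 size 17.3 18.9 ang 0.4
```

The label fits put c2 at 2.4 to 4.1° and the row at about 0.8°. That's about 3° off against an 11.5° limit, and all centres are within about 2 mm. I'll hand in.

```bash
python3 -c "
from cell import manip
print(manip.sign_off()); print(manip.read_state()['clock'])"
```

```text
the job is handed in; nothing more can be done
None
the job is handed in; nothing more can be done
```

All four contactors stand upright on the mounting plate in height order, from contactor_4 on the pad next to the supply block to contactor_1 on the farthest pad. I handed the job in at about 36 s on the robot's clock; the sign-off gives no verdict.

- **Position:** The last check, from the label patches on top of the contactors in both cameras, put each centre within about 2 mm of its pad's centre (limit 12 mm).
- **Angle:** contactor_1, contactor_3 and contactor_4 were within about 1.6° of the row. contactor_2 was turned about 2–3°. The limit is 11.5°.
- **contactor_2 regrip:** I picked contactor_2 up again and set it down to square it. It came down still slightly turned, because the finger pads hold the block without aligning it.
- **Disagreement:** The mask-outline fits gave larger angles, up to 12° for contactor_2 and −4° to 7° for contactor_3, with poor overlap. I judged that the dark pads spoiled those masks and went by the label fits and the zoomed pictures, which put contactor_2 at 5° at most.
- **Left alone:** The screwdriver appeared in the same place to within about 3 pixels, and the red and orange look-alikes were not touched. The gripper was clear of everything at the end.

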